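# Load the ultrasonic bath with used stoppers

### The arm

A 6-joint arm with a two-finger parallel gripper is mounted at the origin on the work surface. World frame = base frame: x ahead of the robot, y to its left, z up, the work surface at z = 0. Lengths are in m, angles in rad, forces in N, time in s.
With the tool pointing down it reaches from about 0.275 to 0.875 m from the base axis. Payload 12.5 kg.
Tool frame: the origin (TCP) lies midway between the tips of the shut fingers; the grasp point (between the pads) lies 19 mm behind it; z points along the fingers, y is the line along which they close (so a half turn about z gives the same grasp; the last joint's range is limited). The gripper opens to 85 mm and grips with 20 to 120 N. Pads are 22 mm wide; open, the fingers measure 114 mm over their backs; the gripper's body (76 mm by 85 mm) begins 54 mm behind the grasp point. The pads swing forward as they close: fully open they stand 13 mm farther back than shut.
Start: joints at [1.16, 0.351, 1.652, -0, 1.139, -0.085], TCP at [0.176, 0.521, 0.231] pointing down, gripper open.
Joint ranges: [-2.75, 2.75], [-0.79, 2.1], [0.01, 2.65], [-1.57, 4.71], [0.07, 3.14], [-2.87, 2.87]. Speed limits (rad/s): [2.22, 2.22, 2.79, 3.14, 3.14, 3.14].

### API

Orientations are given as a unit quaternion [x, y, z, w].
In Python, from plant import telemetry, eyes, bot gives the robot as it stands.
- The arm moves only by the tool apply_moves, never from a script. Its argument "deltas" is a list of rows, each a list of 6 numbers: the shift along the tool's x, y, z in units of 25 mm (1.0 is 25 mm), then the turn, a rotation vector about the tool's x, y, z in units of 6 degrees (1.0 is 6 degrees). A call has 1 to 20 rows; each row is the pose to reach, as a shift and turn from the pose commanded when the call began, along the tool's axes at that moment; what a row does not reach only later rows make up. A row lasts 1/10 s, in which the tool goes at most 50 mm and 8.59 degrees, less where a joint would pass 70% of its speed; a pose out of reach is approached as far as the arm can. A call with a gripper value outside its range is refused whole. "jaw" is the closure, from 0 (fully open) to 1 (shut), set as the call begins (left out, the last holds). The fingers move at their own pace and stop on an object; "newtons" is the grip in N (left out, the last holds). Time passes only in rows, so rows that repeat a pose let the fingers close. It gives the time, the measured TCP pose, the force, the opening and the grip force at its end, in the units of the state.
- telemetry.read_state(): the state, without advancing time (a new reading comes with each control period).
- eyes.capture(name): name is "scene" or "top"; returns the picture (384x512x3 uint8, red, green, blue); there is no depth.
- eyes.camera_params(name): a dict with "fx", "fy", "cx", "cy" (pixels), "dist_coeffs" ([k1, k2, p1, p2, k3] as OpenCV has them; the pictures are not rectified), "R" (3x3) and "t" (3): a world point X has camera coordinates R X + t. Camera axes: x right, y down, z forward; pixel columns grow to the right and rows downward; lengths in m; the calibration is good to about 2 mm. A picture is of the moment at which its call begins. camera_params takes no time and is no camera call.
- bot.hand_in(): hands the job in; it is judged then, once.
The state is a dict: "clock": time; "joints": joint angles; "qd": joint speeds; "tau": joint torques, N m; "tool_pos": TCP position; "tool_rot": TCP orientation; "force": force on the tool from outside, world axes, zero at the start; "wrist_torque": the same for the moment, N m; "width": finger opening in m; "gripper_force": force on a finger pad.
Only numpy, scipy, OpenCV 4.12 (cv2) and the standard library are available. Lean on these libraries where they do the work, as an engineer would, in place of code of your own. Each camera call takes 0.05 s, during which the arm holds its last target. There are 200 camera calls.

### The job

Slide the ultrasonic bath's cover fully open, pick up the tray by its bar handle and tip all six stoppers into the bath, then stand the empty tray back upright in the middle of its rubber mat. Then slide the cover fully shut and, last of all, turn the timer knob clockwise as far as it goes. Leave everything else on the bench where it stands.

Things in the scene. Friction and masses are not known exactly. Their poses are not given: they have to be found in the camera images.
- bath: Stainless-steel bench ultrasonic bath, fixed, a box 345 (x) x 260 (y) x 120 tall; it is dry. Origin: centre of its underside. The square tank mouth is in the top, towards its front (-x); the timer is on the strip of deck at its +y side. Two low rails (8 wide, 12 high) run along x on the deck, 90 either side of the mouth's centre line.
- bath_mouth (a point): Centre of the bath's open tank mouth at deck height, 150 x 150 opening with sides along the bath's x and y axes; the tank is 100 deep. At (-77.5, -35, 120) from the bath's origin.
- cover (a joint): How far the flat steel cover (165 x 165 x 5, lying on the deck) has slid along the bath's +x axis: 0 = shut over the mouth, 0.15 m = fully open, resting over the rear deck. Stays where it is left; slides with about 2 N.
- cover_handle (a point): Grip point of the cover's black bar handle, which stands on the middle of the cover: bar 12 (along the bath's x) x 60 (along the bath's y) x 28 tall; this point is 2 above the bar's centre, 28 above the cover's top face, 34 above the deck. It moves with the cover.
- timer (a joint): Timer knob's angle: 0 = off, 1.5 rad = its stop, fully wound. Turns clockwise seen from above, about the vertical.
- timer_grip (a point): Grip point of the black timer knob, on its axis, 37 above the deck: an upright bar grip 14 wide, 42 long and 32 tall on a disc 44 across. At joint value 0 the bar lies along the bath's x axis; its direction turns with the joint. The bar's top is 7 above this point.
- mat: Black rubber mat on the bench, fixed, 210 x 200 x 4; origin: centre of its underside.
- tray: White plastic tray of stoppers, 135 (x) x 120 (y), about 250 g. Origin: centre of its underside. Floor 3 thick; walls at +x (40 high) and both y ends (34); the -x side is open: a shallow ramp rising 8 over the last 38, the pouring lip. A bar handle runs along y above the floor on end posts 97 high. The stoppers slide out when it is tipped over 40 degrees towards -x.
- tray_grip (a point): Centre of the tray's bar handle: bar 12 (along the tray's x) x 120 (along y) x 22 tall. At (15, 0, 86) from the tray's origin; 59 free below the bar, 30 of it above the stoppers.
- tray_lip (a point): Middle of the tray's pouring edge, at (-67.5, 0, 11) from the tray's origin.
- stopper0: Grey plastic stopper, one of six alike: head 27 across and 10 thick, stem 20 across and 18 long, 18 g. Starts in the tray, standing on its head. Origin: centre of the head's flat face.
- stopper1: Grey plastic stopper, one of six alike: head 27 across and 10 thick, stem 20 across and 18 long, 18 g. Starts in the tray, standing on its head. Origin: centre of the head's flat face.
- stopper2: Grey plastic stopper, one of six alike: head 27 across and 10 thick, stem 20 across and 18 long, 18 g. Starts in the tray, standing on its head. Origin: centre of the head's flat face.
- stopper3: Grey plastic stopper, one of six alike: head 27 across and 10 thick, stem 20 across and 18 long, 18 g. Starts in the tray, standing on its head. Origin: centre of the head's flat face.
- stopper4: Grey plastic stopper, one of six alike: head 27 across and 10 thick, stem 20 across and 18 long, 18 g. Starts in the tray, standing on its head. Origin: centre of the head's flat face.
- stopper5: Grey plastic stopper, one of six alike: head 27 across and 10 thick, stem 20 across and 18 long, 18 g. Starts in the tray, standing on its head. Origin: centre of the head's flat face.
- bottle: Closed white plastic bottle, 60 across, 150 tall. A bystander; origin: centre of its underside.
- beaker: Open glass cup-shaped beaker, 70 across, 90 tall. A bystander; origin: centre of its underside.
- petri: Clear closed dish, a disc 90 across, 15 tall. A bystander; origin: centre of its underside.
- brush: Small brush with a wooden handle, 150 long, lying along its x axis. A bystander; origin: centre of its underside.
- slidebox: Flat blue box for slides, 100 x 85 x 30. A bystander; origin: centre of its underside.
- jar: Amber glass jar with a black cap, 60 across, 70 tall. A bystander; origin: centre of its underside.
Not all that is in view belongs to the job. What is shaped like the tray but green is not meant.

How it is judged:
On the way, in this order (a step that is already met when the one before it is completed fails the run):
1. the cover is slid fully open (within 12 mm of its stop) (value of joint cover above 0.138 m), for 0.1 s.
2. the tray is tipped by more than 26 degrees above the bath's mouth, with the cover open (angle between tray's own z axis and vertical above 0.45 rad and horizontal distance between tray and bath_mouth below 0.18 m and z of tray in the frame of bath_mouth above 0 m and value of joint cover above 0.12 m), for 0.04 s.
3. all six stoppers are in the bath (x of stopper0 in the frame of bath_mouth between -0.08 and 0.08 m and y of stopper0 in the frame of bath_mouth between -0.08 and 0.08 m and z of each of stopper0, stopper1, stopper2, stopper3, stopper4, stopper5 in the frame of bath_mouth below -0.015 m and x of stopper1 in the frame of bath_mouth between -0.08 and 0.08 m and y of stopper1 in the frame of bath_mouth between -0.08 and 0.08 m and x of stopper2 in the frame of bath_mouth between -0.08 and 0.08 m and y of stopper2 in the frame of bath_mouth between -0.08 and 0.08 m and x of stopper3 in the frame of bath_mouth between -0.08 and 0.08 m and y of stopper3 in the frame of bath_mouth between -0.08 and 0.08 m and x of stopper4 in the frame of bath_mouth between -0.08 and 0.08 m and y of stopper4 in the frame of bath_mouth between -0.08 and 0.08 m and x of stopper5 in the frame of bath_mouth between -0.08 and 0.08 m and y of stopper5 in the frame of bath_mouth between -0.08 and 0.08 m), for 0.2 s.
4. the tray stands upright on its mat, let go (horizontal distance between tray and mat below 0.045 m and z of tray in the frame of mat below 0.01 m and angle between tray's own z axis and vertical below 0.1 rad and contact force between tray and the fingers below 0.1 N and linear speed of tray below 0.03 m/s), for 0.2 s.
5. the cover is fully shut (value of joint cover below 0.008 m), for 0.1 s.
6. the timer is turned to its stop (value of joint timer above 1.35 rad), for 0.1 s.
At the end, for the whole second after the job is handed in: All six stoppers are in the tank, 15 mm or more below deck; the tray stands upright (0.1 rad) and flat on the mat, its centre within 45 mm of the mat's, released and at rest; the cover is within 8 mm of shut; the timer is beyond 1.35 of its 1.5 rad (all of step 3 and all of step 4 and value of joint cover below 0.008 m and value of joint timer above 1.35 rad); the robot touches nothing.
It fails at once if a bystander (bottle, beaker, petri, brush, slidebox, jar) is moved by more than 30 mm (distance of any of bottle, beaker, petri, brush, slidebox, jar from where it was at the start of the episode above 0.03 m).
It also fails if it takes over 72 s, if anything falls off the work surface, if the arm or the gripper's body presses on something with over 40 N, if the wrist force passes 120 N, or if a joint passes its speed limit or range.

## Working session

There is one attempt and no reset: what is moved stays moved. The work goes in short steps, Python scripts to look and compute and a tool call to move; the robot and the scene stay as the last step left them, time stands still between calls to the robot, and variables do not carry over. Pictures are saved under pics/ and viewed, at most 12 in all, crops included, and the job is handed in when it is done.

Besides the shell and the picture viewer there is one more tool, called after "Emit:" by a JSON object that holds its "method" and its "body", one argument or row to a line. apply_moves: Moves the arm, as the interface text tells. Its arguments: {"type":"object","properties":{"deltas":{"type":"array"},"jaw":{"type":"number"},"newtons":{"type":"number"}},"required":["deltas"]}

```bash
mkdir -p pics; ls
python3 - <<'E'
from plant import telemetry, eyes, bot
import cv2
for n in("scene","top"):
    cv2.imwrite(f"pics/{n}0.png",cv2.resize(eyes.capture(n)[:,:,::-1],(800,600),interpolation=cv2.INTER_CUBIC))
    p=eyes.camera_params(n);print(n,p)
s=telemetry.read_state();print(s)
E
```

```text
pics
scene {'fx': 369.33825774017856, 'fy': 369.33825774017856, 'cx': 258.51147910806776, 'cy': 196.36227659120166, 'dist_coeffs': array([0.02555904, 0.        , 0.        , 0.        , 0.        ]), 'R': array([[-0.65700248,  0.75385823,  0.00674672],
       [ 0.55909059,  0.493223  , -0.66644489],
       [-0.5057326 , -0.43408392, -0.74552377]]), 't': array([ 0.32592341, -0.19018837,  1.70642371])}
top {'fx': 399.99960857194355, 'fy': 399.99960857194355, 'cx': 256.5175684333958, 'cy': 190.87608249451475, 'dist_coeffs': array([0.04339686, 0.        , 0.        , 0.        , 0.        ]), 'R': array([[ 8.85630338e-03, -9.99960499e-01,  7.52132461e-04],
       [-9.80222410e-01, -8.83019389e-03, -1.97701935e-01],
       [ 1.97700767e-01,  1.01365122e-03, -9.80261893e-01]]), 't': array([-0.01775323,  0.49539744,  1.50375335])}
{'clock': 0.1, 'joints': array([ 1.16038957e+00,  3.51177471e-01,  1.65235088e+00, -2.49739526e-05,
        1.13908498e+00, -8.46285522e-02]), 'qd': array([-5.86448232e-05, -1.59375274e-03, -2.93107759e-03,  3.85101307e-04,
       -2.74036424e-04,  1.45464320e-03]), 'tau': array([ 1.21338460e-03, -5.06842983e+01, -2.91874766e+01, -5.19999037e-05,
        2.66098490e-03,  2.13653794e-05]), 'tool_pos': array([0.17590555, 0.52080525, 0.23081843]), 'tool_rot': array([ 1.62164557e-01,  9.86763597e-01, -4.97564518e-04, -1.14039190e-04]), 'force': array([-0.33917384,  0.71032389, -0.6766255 ]), 'wrist_torque': array([-0.00712643, -0.01845722, -0.05458247]), 'gripper_force': 0.0, 'width': 0.0854698787702485}
```

View pics/scene0.png

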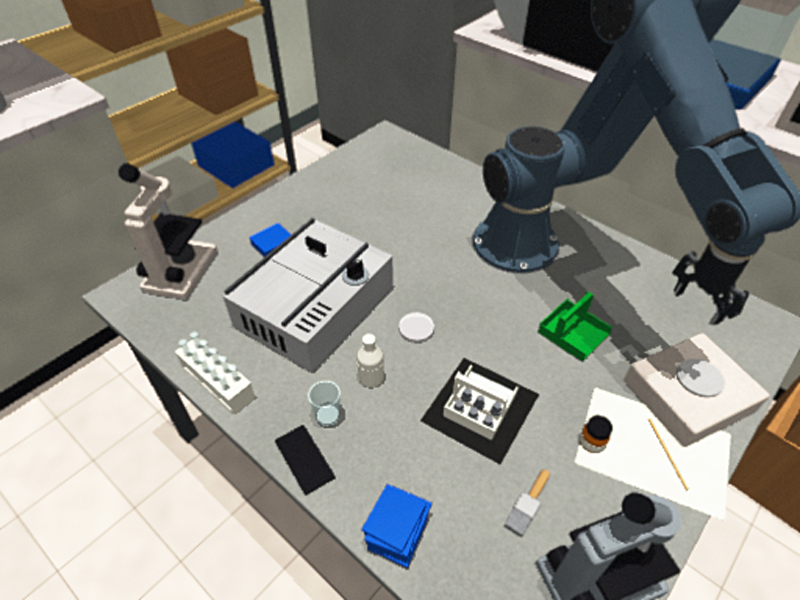

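View pics/top0.png

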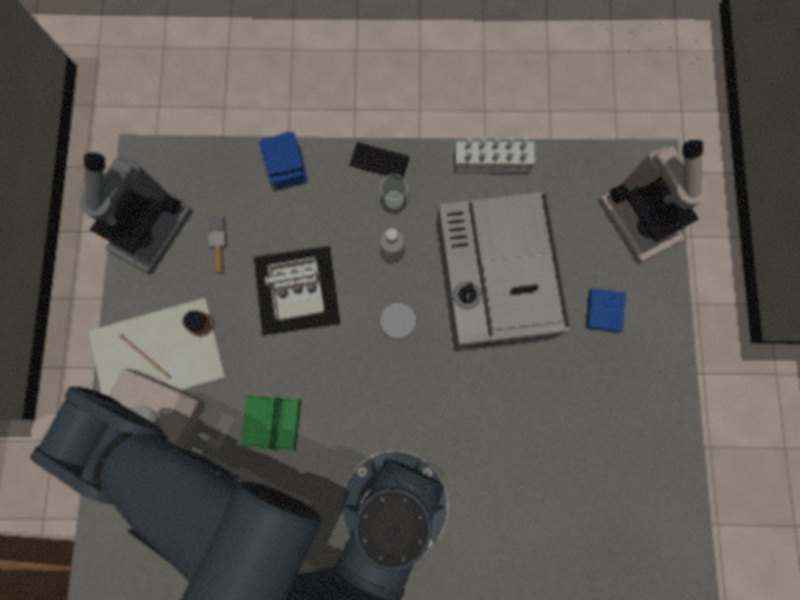

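The scene shows two tray shapes. The white one with grey stoppers on the black mat is at scene (480,402) and top (295,288). The green one is at scene (575,325) and top (270,422). The white one fits the description, and the green one is excluded. The bath is at top (505,270), with its shut cover handle at (524,290) and knob at (467,294). I'll enlarge these to confirm.

Run:
```python
from plant import telemetry, eyes, bot
import cv2, numpy as np
t=eyes.capture("top")[:,:,::-1]; s=eyes.capture("scene")[:,:,::-1]
np.save("top0.npy",t);np.save("scene0.npy",s)
def c(im,x,y,w,h): return cv2.resize(im[y:y+h,x:x+w],(400,300),interpolation=cv2.INTER_CUBIC)
# top tray, scene tray / top bath, scene bath
m=np.vstack([np.hstack([c(t,150,150,80,60),c(s,264,222,88,66)]),np.hstack([c(t,270,118,108,81+27)[:, :],c(s,140,134,120,102)])])
cv2.imwrite("pics/crop1.png",m)
```

```text
(no output)
```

View pics/crop1.png

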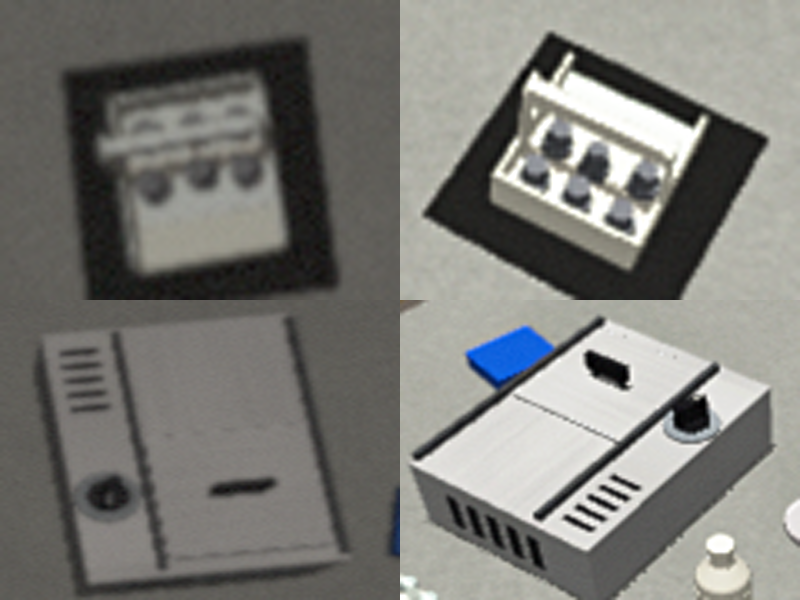

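```bash
cat > h.py <<'E'
import numpy as np, cv2
from plant import eyes
from scipy.optimize import least_squares
P={n:eyes.camera_params(n) for n in("top","scene")}
def proj(n,X):
    p=P[n];K=np.array([[p["fx"],0,p["cx"]],[0,p["fy"],p["cy"]],[0,0,1]])
    return cv2.projectPoints(np.atleast_2d(X).astype(float),cv2.Rodrigues(p["R"])[0],p["t"],K,p["dist_coeffs"])[0][:,0]
def w(pose,L):
    x,y,a=pose;c,s=np.cos(a),np.sin(a);L=np.atleast_2d(L)/1000.
    return np.c_[x+c*L[:,0]-s*L[:,1],y+s*L[:,0]+c*L[:,1],L[:,2]]
E
cat > fit.py <<'E'
from h import *
cv={'tt':lambda u,v:((u+.5)/5+149.5,(v+.5)/5+149.5),'ts':lambda u,v:((u-399.5)/4.545+263.5,(v+.5)/4.545+221.5),
 'bt':lambda u,v:((u+.5)/3.704+269.5,(v-299.5)/2.778+117.5),'bs':lambda u,v:((u-399.5)/3.333+139.5,(v-299.5)/2.941+133.5)}
def fit(obs,x0):
    def r(q):
        return np.concatenate([proj("top" if k[1]=='t' else "scene",w(q,L))[0]-cv[k](*uv) for k,uv,L in obs])
    o=least_squares(r,x0,loss='soft_l1');print(o.x.round(4));print(r(o.x).reshape(-1,2).round(1).tolist());return o.x
B=[('bt',(42,338),(172.5,130,120)),('bt',(290,318),(172.5,-130,120)),('bt',(350,553),(-172.5,-130,120)),('bt',(88,584),(-172.5,130,120)),
('bs',(412,458),(172.5,-130,120)),('bs',(590,549),(172.5,130,120)),('bs',(772,390),(-172.5,130,120)),('bt',(242,487),(-77.5,-35,164))]
M=[('tt',(65,72),(105,100,4)),('tt',(307,40),(105,-100,4)),('tt',(338,287),(-105,-100,4)),('ts',(550,33),(-105,-100,4)),('ts',(768,140),(-105,100,4)),('ts',(425,213),(105,-100,4))]
T=[('tt',(100,147),(15,60,101)),('tt',(269,128),(15,-60,101)),('ts',(491,180),(67.5,-60,44)),('ts',(637,240),(67.5,60,44)),('ts',(630,268),(67.5,60,4)),('ts',(530,76),(15,-60,101)),('ts',(674,150),(15,60,101)),('tt',(140,274),(-67.5,60,14)),('tt',(288,249),(-67.5,-60,14))]
b=fit(B,[.6,-.25,0]);m=fit(M,[.5,.2,0]);t=fit(T,[.5,.2,0])
def r(q): # knob
    X=np.r_[q,.16]; return np.r_[proj("top",X)[0]-cv['bt'](108,491),proj("scene",X)[0]-cv['bs'](690,405)]
k=least_squares(r,b[:2]).x;print("knob",k, r(k));c,s=np.cos(b[2]),np.sin(b[2]);d=k-b[:2];print("local",c*d[0]+s*d[1],-s*d[0]+c*d[1])
print("mouth",w(b,(-77.5,-35,120)))
E
python3 fit.py
```

```text
[ 0.561  -0.2539  0.1324]
[[-0.6, -0.3], [-0.1, -1.2], [-0.5, 3.0], [-0.3, 0.5], [-0.7, 1.3], [-0.7, 0.5], [-0.1, -1.2], [1.0, 2.1]]
[0.5255 0.2571 0.15  ]
[[-1.0, -0.5], [-0.2, -0.8], [-0.2, 0.4], [0.0, -0.9], [0.4, -0.6], [-1.0, -0.2]]
[0.5221 0.2522 0.1845]
[[0.1, 0.5], [-2.1, -1.1], [0.1, -2.2], [-0.4, 0.3], [-0.2, 0.1], [-0.4, 0.4], [0.2, -0.7], [-0.4, 0.2], [0.1, -0.0]]
knob [ 0.49166211 -0.16587595] [ 0.01612894 -0.18920371  0.14091445 -0.18563465]
local -0.05707430850375733 0.09642577128567144
mouth [[ 0.48877116 -0.29884807  0.12      ]]
```

```bash
cat > ov.py <<'E'
from h import *
def mosaic(t,s,b,m,tr,k,fn,cov=0):
    ims={"top":cv2.resize(t,None,fx=6,fy=6,interpolation=cv2.INTER_CUBIC),"scene":cv2.resize(s,None,fx=6,fy=6,interpolation=cv2.INTER_CUBIC)}
    def poly(pose,L,col,closed=True):
        for n in ims:
            uv=(proj(n,w(pose,L))+.5)*6-.5
            cv2.polylines(ims[n],[np.round(uv).astype(np.int32)],closed,col,1,cv2.LINE_AA)
    box=lambda x,y,z,cx=0,cy=0:[(cx+x,cy+y,z),(cx+x,cy-y,z),(cx-x,cy-y,z),(cx-x,cy+y,z)]
    poly(b,box(172.5,130,120),(0,0,255));poly(b,box(6,30,166,-77.5+cov*1e3,-35),(0,255,255));poly(b,box(75,75,120,-77.5,-35),(255,255,0))
    for sg in(-1,1): poly(b,[(-150,-35+90*sg,132),(150,-35+90*sg,132)],(0,255,0))
    poly(m,box(105,100,4),(0,0,255))
    if tr is not None: poly(tr,box(67.5,60,4),(0,255,0));poly(tr,box(6,60,101,15),(255,0,255));poly(tr,[(67.5,-60,44),(67.5,60,44)],(255,255,0))
    kk=(k[0],k[1],b[2]);poly(kk,box(21,7,164),(0,255,0))
    def c(n,x,y):return ims[n][y*6:y*6+300,x*6:x*6+400] if 0 else None
    def cc(n,x,y,wd,h): return cv2.resize(ims[n][y*6:(y+h)*6,x*6:(x+wd)*6],(400,300),interpolation=cv2.INTER_AREA)
    cv2.imwrite(fn,np.vstack([np.hstack([cc("top",156,155,68,60),cc("scene",264,222,88,66)]),np.hstack([cc("top",272,118,112,108),cc("scene",140,134,120,102)])]))
if __name__=="__main__":
    mosaic(np.load("top0.npy"),np.load("scene0.npy"),(.561,-.2539,.1324),(.5255,.2571,.15),(.5221,.2522,.1845),(.4917,-.1659),"pics/ov1.png")
E
python3 ov.py
```

```text
(no output)
```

View pics/ov1.png

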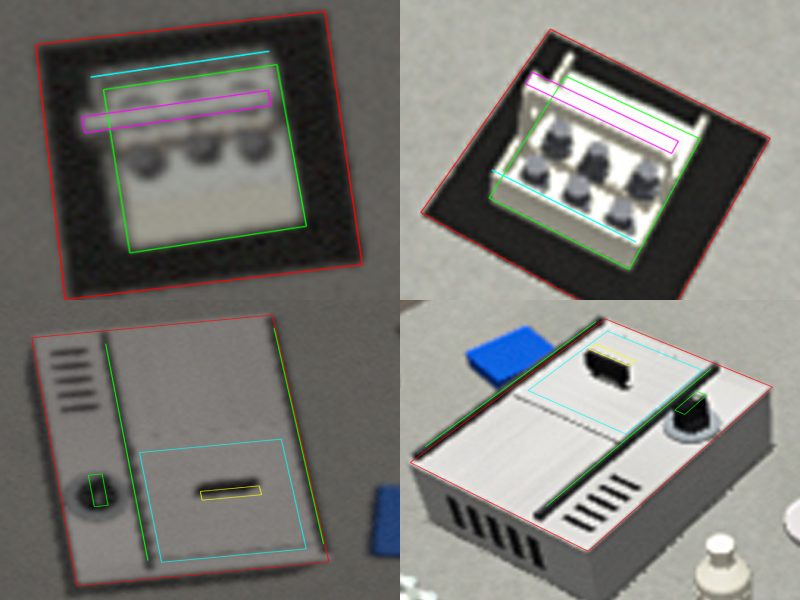

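The overlay matches the bath, mat and tray within a few mm. The lip faces the robot, and the handle bar is at top crop (175,112). Next is the cover, starting with a helper that converts targets into tool-frame rows.

```bash
cat > mv.py <<'E'
import numpy as np, sys, json
from scipy.spatial.transform import Rotation as R
from plant import telemetry
def Rt(az,tilt=0):
    # tool z down, tool y at azimuth az; tilt>0: body leans toward -y_tool horizontally (tool rotates about tool x)
    y=np.array([np.cos(az),np.sin(az),0]);z=np.array([0,0,-1.]);x=np.cross(y,z)
    M=np.c_[x,y,z]; return R.from_matrix(M)*R.from_rotvec([-tilt,0,0])
def rows(*targets):
    s=telemetry.read_state();r0=R.from_quat(s["tool_rot"]);p0=s["tool_pos"]
    with open("log.jsonl","a") as f: f.write(json.dumps([list(map(float,s[k])) for k in("joints","tool_pos","tool_rot")])+"\n")
    print("t",round(s["clock"],2),"p",p0.round(4),"q",s["tool_rot"].round(4),"F",s["force"].round(1),"w",round(s["width"],4),"j",s["joints"].round(2))
    for p,rt in targets:
        d=r0.inv().apply(np.array(p)-p0)/.025; v=(r0.inv()*rt).as_rotvec()/np.radians(6)
        print(np.r_[d,v].round(2).tolist(), "rows>=",max(np.linalg.norm(d)/2,np.linalg.norm(v)*6/8.59).round(1))
E
python3 - <<'E'
from mv import *
rows(((.492,-.2985,.27),Rt(.1324)),((.492,-.2985,.22),Rt(.1324)),((.492,-.2985,.137),Rt(.1324)))
E
```

```text
t 0.2 p [0.1759 0.5209 0.231 ] q [ 1.622e-01  9.868e-01 -3.000e-04 -1.000e-04] F [ 0.6 -0.7 -0.7] w 0.0857 j [ 1.16  0.35  1.65  0.    1.14 -0.08]
[-22.47, -27.01, -1.54, -0.01, 0.0, 10.62] rows>= 17.6
[-22.47, -27.0, 0.46, -0.01, 0.0, 10.62] rows>= 17.6
[-22.47, -27.0, 3.78, -0.01, 0.0, 10.62] rows>= 17.7
```

Emit:
{"method": "apply_moves", "body": {
  "deltas": [
    [-22.47,-27,-1.5,0,0,10.62],
    [-22.47,-27,-1.5,0,0,10.62],
    [-22.47,-27,-1.5,0,0,10.62],
    [-22.47,-27,-1.5,0,0,10.62],
    [-22.47,-27,-1.5,0,0,10.62],
    [-22.47,-27,-1.5,0,0,10.62],
    [-22.47,-27,-1.5,0,0,10.62],
    [-22.47,-27,-1.5,0,0,10.62],
    [-22.47,-27,-1.5,0,0,10.62],
    [-22.47,-27,-1.5,0,0,10.62],
    [-22.47,-27,-1.5,0,0,10.62],
    [-22.47,-27,-1.5,0,0,10.62],
    [-22.47,-27,-1.5,0,0,10.62],
    [-22.47,-27,-1.5,0,0,10.62],
    [-22.47,-27,-1.5,0,0,10.62],
    [-22.47,-27,-1.5,0,0,10.62],
    [-22.47,-27,-1.5,0,0,10.62],
    [-22.47,-27,-1.5,0,0,10.62],
    [-22.47,-27,-1.5,0,0,10.62],
    [-22.47,-27,-1.5,0,0,10.62]
  ],
  "jaw": 0
}}

```text
clock: 2.2
tool_pos: [0.4919, -0.2982, 0.2682]
tool_rot: [0.659, 0.752, 0.0, -0.001]
force: [0.1, -0.8, 0.1]
width: 0.0856
gripper_force: 0.0
```

Run:
```python
from mv import *
rows(((.492,-.2985,.27),Rt(.1324)),((.492,-.2985,.137),Rt(.1324)))
```

```text
t 2.2 p [ 0.4919 -0.2982  0.2682] q [ 6.589e-01  7.523e-01  0.000e+00 -6.000e-04] F [ 0.1 -0.8  0.1] w 0.0856 j [-0.63  0.36  1.54  0.    1.24 -0.76]
[-0.01, 0.0, -0.07, -0.01, -0.01, -0.0] rows>= 0.0
[-0.02, 0.01, 5.25, -0.01, -0.01, -0.0] rows>= 2.6
```

Emit:
{"method": "apply_moves", "body": {
  "deltas": [
    [0,0,2,0,0,0],
    [0,0,3.5,0,0,0],
    [0,0,4.5,0,0,0],
    [0,0,5.2,0,0,0],
    [0,0,5.2,0,0,0],
    [0,0,5.2,0,0,0]
  ]
}}

```text
clock: 2.8
tool_pos: [0.4923, -0.2976, 0.1396]
tool_rot: [0.658, 0.753, 0.0, 0.0]
force: [0.6, 0.2, 0.1]
width: 0.0852
gripper_force: 0.0
```

Emit:
{"method": "apply_moves", "body": {
  "deltas": [
    [0,0,0,0,0,0],
    [0,0,0,0,0,0],
    [0,0,0,0,0,0],
    [0,0,0,0,0,0],
    [0,0,0,0,0,0],
    [0,0,0,0,0,0],
    [0,0,0,0,0,0]
  ],
  "jaw": 1,
  "newtons": 40
}}

```text
clock: 3.5
tool_pos: [0.4925, -0.2984, 0.1393]
tool_rot: [0.659, 0.752, 0.0, 0.0]
force: [0.4, 0.7, 5.0]
width: 0.0116
gripper_force: 39.7
```

Emit:
{"method": "apply_moves", "body": {
  "deltas": [
    [0,0.4,0,0,0,0],
    [0,1.0,0,0,0,0],
    [0,1.8,0,0,0,0],
    [0,2.6,0,0,0,0],
    [0,3.4,0,0,0,0],
    [0,4.2,0,0,0,0],
    [0,4.8,0,0,0,0],
    [0,5.3,0,0,0,0],
    [0,5.6,0,0,0,0],
    [0,5.75,0,0,0,0],
    [0,5.75,0,0,0,0]
  ]
}}

```text
clock: 4.6
tool_pos: [0.6354, -0.2792, 0.1393]
tool_rot: [0.658, 0.753, 0.0, 0.001]
force: [1.4, 0.5, 6.6]
width: 0.0114
gripper_force: 39.9
```

Emit:
{"method": "apply_moves", "body": {
  "deltas": [
    [0,0.1,0,0,0,0],
    [0,0.2,0,0,0,0],
    [0,0.25,0,0,0,0],
    [0,0.25,0,0,0,0]
  ]
}}

```text
clock: 5.0
tool_pos: [0.6404, -0.2785, 0.1393]
tool_rot: [0.659, 0.752, -0.0, -0.0]
force: [-4.4, 1.8, 8.2]
width: 0.0115
gripper_force: 40.2
```

Emit:
{"method": "apply_moves", "body": {
  "deltas": [
    [0,0.1,0,0,0,0],
    [0,0.15,0,0,0,0],
    [0,0.15,0,0,0,0]
  ]
}}

```text
clock: 5.3
tool_pos: [0.6405, -0.2784, 0.1393]
tool_rot: [0.659, 0.752, -0.003, -0.004]
force: [-30.8, 1.4, 18.2]
width: 0.0113
gripper_force: 42.3
```

Emit:
{"method": "apply_moves", "body": {
  "deltas": [
    [0,-0.1,0,0,0,0],
    [0,-0.1,0,0,0,0],
    [0,-0.1,0,0,0,0],
    [0,-0.1,0,0,0,0],
    [0,-0.1,-2,0,0,0],
    [0,-0.1,-4,0,0,0],
    [0,-0.1,-6,0,0,0],
    [0,-0.1,-6,0,0,0]
  ],
  "jaw": 0
}}

```text
clock: 6.1
tool_pos: [0.6442, -0.279, 0.2971]
tool_rot: [0.659, 0.753, 0.002, 0.006]
force: [-0.3, 0.2, -0.2]
width: 0.0853
gripper_force: 0.0
```

Run:
```python
from mv import *
import numpy as np
a=.178;c,s=np.cos(a),np.sin(a)
x,y=.5221+.015*c,.2522+.015*s
print(x,y)
rows(((x,y,.27),Rt(a)),((x,y,.067),Rt(a)))
```

```text
0.536862996760143 0.25485592293939513
t 6.1 p [ 0.6442 -0.279   0.2971] q [0.6585 0.7526 0.0015 0.006 ] F [-0.3  0.2 -0.2] w 0.0853 j [-0.48  0.59  1.13  0.    1.42 -0.61]
[21.74, -1.43, 0.92, 0.1, 0.07, -0.43] rows>= 10.9
[21.8, -1.51, 9.04, 0.1, 0.07, -0.43] rows>= 11.8
```

Emit:
{"method": "apply_moves", "body": {
  "deltas": [
    [21.8,-1.45,0.95,0.1,0.07,-0.43],
    [21.8,-1.45,0.95,0.1,0.07,-0.43],
    [21.8,-1.45,0.95,0.1,0.07,-0.43],
    [21.8,-1.45,0.95,0.1,0.07,-0.43],
    [21.8,-1.45,0.95,0.1,0.07,-0.43],
    [21.8,-1.45,0.95,0.1,0.07,-0.43],
    [21.8,-1.45,0.95,0.1,0.07,-0.43],
    [21.8,-1.45,0.95,0.1,0.07,-0.43],
    [21.8,-1.45,0.95,0.1,0.07,-0.43],
    [21.8,-1.45,0.95,0.1,0.07,-0.43],
    [21.8,-1.45,0.95,0.1,0.07,-0.43],
    [21.8,-1.45,0.95,0.1,0.07,-0.43],
    [21.8,-1.45,0.95,0.1,0.07,-0.43],
    [21.8,-1.45,0.95,0.1,0.07,-0.43],
    [21.8,-1.45,0.95,0.1,0.07,-0.43]
  ]
}}

```text
clock: 7.6
tool_pos: [0.5344, 0.2561, 0.2651]
tool_rot: [0.642, 0.767, -0.002, -0.006]
force: [-0.7, -0.0, 0.2]
width: 0.0858
gripper_force: 0.0
```

Run:
```python
from mv import *
from plant import eyes
import cv2
a=.178
rows(((.5369,.2549,.068),Rt(a)))
cv2.imwrite("pics/pre.png",cv2.resize(eyes.capture("scene")[170:310,220:400,::-1],(774,600),interpolation=cv2.INTER_CUBIC))
```

```text
t 7.6 p [0.5344 0.2561 0.2651] q [ 0.6421  0.7666 -0.0015 -0.0061] F [-0.7 -0.   0.2] w 0.0858 j [0.36 0.4  1.49 0.01 1.26 0.18]
[-0.12, 0.17, 7.88, -0.1, -0.07, -0.02] rows>= 3.9
```

View pics/pre.png

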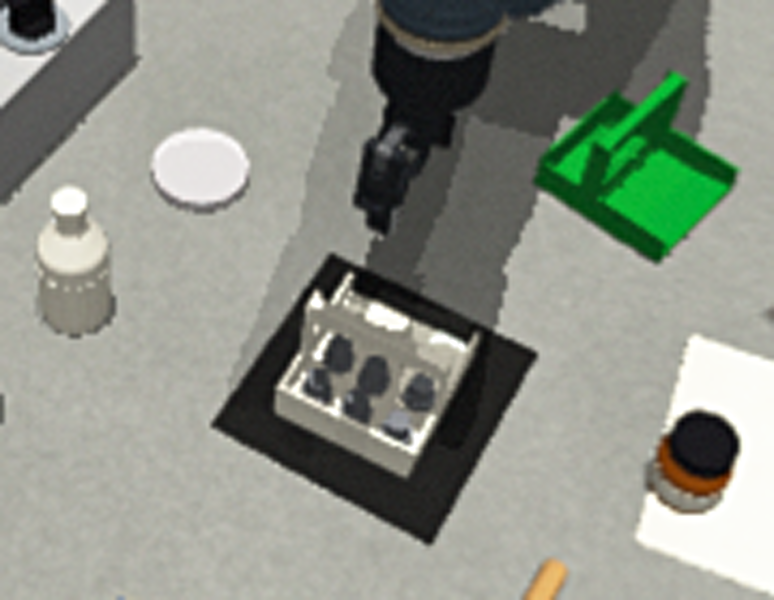

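Emit:
{"method": "apply_moves", "body": {
  "deltas": [
    [-0.12,0.17,1.5,-0.1,-0.07,0],
    [-0.12,0.17,3,-0.1,-0.07,0],
    [-0.12,0.17,4.5,-0.1,-0.07,0],
    [-0.12,0.17,6,-0.1,-0.07,0],
    [-0.12,0.17,7,-0.1,-0.07,0],
    [-0.12,0.17,7.9,-0.1,-0.07,0],
    [-0.12,0.17,7.9,-0.1,-0.07,0],
    [-0.12,0.17,7.9,-0.1,-0.07,0]
  ]
}}

```text
clock: 8.45
tool_pos: [0.5369, 0.2557, 0.0681]
tool_rot: [0.642, 0.767, 0.0, 0.0]
force: [-0.0, -1.0, 1.1]
width: 0.0854
gripper_force: 0.0
```

Emit:
{"method": "apply_moves", "body": {
  "deltas": [
    [0,0,0,0,0,0],
    [0,0,0,0,0,0],
    [0,0,0,0,0,0],
    [0,0,0,0,0,0],
    [0,0,0,0,0,0],
    [0,0,0,0,0,0],
    [0,0,0,0,0,0],
    [0,0,0,0,0,0]
  ],
  "jaw": 1,
  "newtons": 80
}}

```text
clock: 9.25
tool_pos: [0.5364, 0.2561, 0.0675]
tool_rot: [0.641, 0.767, 0.0, -0.0]
force: [0.8, 0.8, -0.4]
width: 0.0112
gripper_force: 78.8
```

Emit:
{"method": "apply_moves", "body": {
  "deltas": [
    [0,0,-0.2,0,0,0],
    [0,0,-0.6,0,0,0],
    [0,0,-1.2,0,0,0],
    [0,0,-2,0,0,0],
    [0,0,-3,0,0,0],
    [0,0,-4.5,0,0,0],
    [0,0,-6,0,0,0],
    [0,0,-8,0,0,0],
    [0,0,-9,0,0,0],
    [0,0,-10,0,0,0],
    [0,0,-10,0,0,0]
  ]
}}

```text
clock: 10.35
tool_pos: [0.5371, 0.2564, 0.3221]
tool_rot: [0.641, 0.767, 0.003, 0.002]
force: [-0.5, -0.2, -4.1]
width: 0.0108
gripper_force: 78.3
```

Run:
```python
from mv import *
rows()
import json
for l in open("log.jsonl"): print(l.strip())
```

```text
t 10.35 p [0.5371 0.2564 0.3221] q [0.6415 0.7672 0.0032 0.0016] F [-0.5 -0.2 -4.1] w 0.0108 j [0.37 0.36 1.42 0.   1.36 0.19]
[[1.1604221514845747, 0.3510486565488478, 1.6521309363703889, 1.9944604412744884e-05, 1.1391200649763895, -0.08457617971912848], [0.17591897920438537, 0.5209079446376874, 0.23097262085253698], [0.16218361298558834, 0.986760533581052, -0.00034051400832218174, -9.537289244624797e-05]]
[[-0.6260038304484101, 0.3629542851653797, 1.5398114592959005, 0.00015991952725424665, 1.2400529286035542, -0.758210378353384], [0.49187099387039573, -0.298198329753992, 0.2681942673671028], [0.6588738448465277, 0.7522531987830804, 1.817591409633717e-05, -0.0006173875713966466]]
[[-0.4750383095779196, 0.5864515545179071, 1.127110750523233, 3.663296982674449e-05, 1.4156459899747147, -0.608150412210158], [0.6442199759907622, -0.2790350199227714, 0.2971204260261146], [0.6585031442973486, 0.7525525005128567, 0.001512333723737041, 0.006004645623184304]]
[[0.36416508137353354, 0.40154118342430917, 1.491553996268791, 0.009658211988789061, 1.2571279617442088, 0.1847934195021695], [0.5343832430005494, 0.2560562671282388, 0.2650844720839302], [0.6420778821459944, 0.7666135479897789, -0.0015211684986131228, -0.00611124732248987]]
[[0.3670571868366366, 0.35819438151802174, 1.415572285351719, 0.00019612806064138135, 1.3607145477194782, 0.18901982839018358], [0.5371028625240429, 0.2563790849276133, 0.32206238336258153], [0.6414557168847419, 0.7671518174233467, 0.003154434406204285, 0.0016437285404994671]]
```

Emit:
{"method": "apply_moves", "body": {
  "deltas": [
    [0,0,0,-1,0,0],
    [0,0,0,-2,0,0],
    [0,0,0,-3,0,0],
    [0,0,0,-3,0,0]
  ]
}}

```text
clock: 10.75
tool_pos: [0.5342, 0.2556, 0.3162]
tool_rot: [0.633, 0.758, 0.12, 0.1]
force: [-0.2, -0.5, -3.5]
width: 0.0109
gripper_force: 78.5
```

```bash
python3 -c "
from mv import *
rows()"
cat > fk.py <<'E'
import numpy as np, json
from scipy.optimize import least_squares
from scipy.spatial.transform import Rotation as R
def fk(j,q):
    h,a1,L2,L3,a3,d6,off=q
    rz=lambda a:R.from_euler('z',a); ry=lambda a:R.from_euler('y',a)
    A=rz(j[0]); p=A.apply([a1,0,h]); p=p+A.apply([0,off,0])
    A=A*ry(j[1]); p=p+A.apply([0,0,L2]); A=A*ry(j[2]); p=p+A.apply([a3,0,L3])
    A=A*rz(j[3]); A=A*ry(j[4]); p=p+A.apply([0,0,d6]); A=A*rz(j[5]); return p,A
D=[json.loads(l) for l in open("log.jsonl")]
def res(q):
    o=[]
    for j,p,r in D: o.append(fk(j,q)[0]-p)
    return np.concatenate(o)
s=least_squares(lambda q:np.r_[res(q),1e-3*(q-np.array([.4,0,.45,.4,0,.3,.05]))],[.4,0,.45,.4,0,.3,.05])
q=s.x
if __name__=="__main__":
    print(q.round(4),(res(q)*1e3).round(1))
    for j,p,r in D: 
        A=fk(j,q)[1]; print(((R.from_quat(r).inv()*A).as_rotvec()).round(3))
E
python3 fk.py
```

```text
t 10.75 p [0.5342 0.2556 0.3162] q [0.6334 0.758  0.1196 0.1001] F [-0.2 -0.5 -3.5] w 0.0109 j [ 0.4   0.22  1.65 -0.08  0.97  0.25]
[0.2587 0.     0.4873 0.4378 0.0407 0.2649 0.0465] [-0. -0.  0. -0.  0.  0. -0.  0.  0. -0. -0.  0.  0.  0. -0.  0.  0. -0.]
[ 0.     0.    -1.571]
[ 0.     0.    -1.571]
[ 0.     0.    -1.571]
[ 0.    -0.    -1.571]
[ 0.    -0.    -1.571]
[ 0.    -0.    -1.571]
```

```bash
cat > pour.py <<'E'
from fk import *
from mv import Rt
b=.1324; mouth=np.array([.4918,-.2981,.12])
def tcp(head,th,up=.035,z=.015):
    h=np.array([np.cos(head),np.sin(head),0])  # tray +x azimuth
    c,s=np.cos(th),np.sin(th)
    lip=mouth+h*up+[0,0,z]
    return lip+h*(.0825*c-.0525*s)+[0,0,.0825*s+.0525*c], Rt(head,th)
lo=np.array([-2.75,-.79,.01,-1.57,.07,-2.87]);hi=np.array([2.75,2.1,2.65,4.71,3.14,2.87])
def ik(p,r,j0):
    def f(j):
        P,A=fk(j,q);A=A*R.from_euler('z',np.pi/2);return np.r_[(P-p)*5,(r.inv()*A).as_rotvec()]
    o=least_squares(f,np.clip(j0,lo+1e-3,hi-1e-3),bounds=(lo,hi));return o.x,np.abs(o.fun).max()
if __name__=="__main__":
    for head in [b,b+np.pi/2,b-np.pi/2,b+np.pi,-.2,-.9]:
        for sgn in (0,):
            j=np.array([-.5,.3,1.5,0.1,1.3,0]); j[5]=((j[0]-head+np.pi)%(2*np.pi))-np.pi+.0
            j[5]=-(((head-j[0]+np.pi)%(2*np.pi))-np.pi)*1.0
            j[5]=-j[5]*-1
            print("head",round(head,2))
            for th in np.radians([0,15,30,45,60,70]):
                j,e=ik(*tcp(head,th),j);print(round(np.degrees(th)),j.round(2),round(e,4))
E
python3 pour.py
```

```text
head 0.13
0 [-0.5   0.61  1.35  0.    1.18 -0.64] 0.0
15 [-0.59  0.48  1.55  0.21  0.93 -0.83] 0.0
30 [-0.69  0.38  1.74  0.57  0.74 -1.2 ] 0.0
45 [-0.81  0.33  1.9   1.09  0.71 -1.74] 0.0
60 [-0.94  0.36  2.04  1.53  0.86 -2.25] 0.0
70 [-1.02  0.42  2.11  1.71  1.05 -2.49] 0.0
head 1.7
0 [-0.46  0.33  1.8  -0.    1.01 -2.16] 0.0
15 [-0.58  0.4   1.67  0.21  1.25 -2.37] 0.0
30 [-0.69  0.5   1.54  0.35  1.51 -2.49] 0.0
45 [-0.77  0.64  1.4   0.46  1.75 -2.54] 0.0
60 [-0.83  0.79  1.26  0.57  1.98 -2.55] 0.0
70 [-0.86  0.89  1.18  0.65  2.13 -2.54] 0.0
head -1.44
0 [-0.76  0.58  1.4   0.    1.16  0.68] 0.0
15 [-0.67  0.47  1.56 -0.23  0.93  0.89] 0.0
30 [-0.56  0.39  1.71 -0.58  0.78  1.25] 0.0
45 [-0.43  0.37  1.85 -1.06  0.76  1.75] 0.0
60 [-0.31  0.41  1.95 -1.46  0.91  2.2 ] 0.0
70 [-0.24  0.48  1.97 -1.57  1.07  2.37] 0.0314
head 3.27
0 [-0.79  0.3   1.85 -0.    1.    2.22] 0.0
15 [-0.67  0.39  1.69 -0.2   1.26  2.42] 0.0
30 [-0.57  0.52  1.51 -0.33  1.53  2.53] 0.0
45 [-0.49  0.67  1.34 -0.44  1.79  2.57] 0.0
60 [-0.44  0.83  1.18 -0.55  2.04  2.56] 0.0
70 [-0.41  0.94  1.08 -0.64  2.19  2.53] 0.0
head -0.2
0 [-0.55  0.64  1.3   0.    1.2  -0.35] 0.0
15 [-0.6   0.49  1.53  0.13  0.88 -0.48] 0.0
30 [-0.67  0.36  1.76  0.42  0.59 -0.77] 0.0
45 [-0.75  0.29  1.97  1.15  0.41 -1.52] 0.0
60 [-0.83  0.29  2.15  1.96  0.59 -2.38] 0.0
70 [-0.89  0.35  2.25  2.2   0.84 -2.68] 0.0
head -0.9
0 [-0.67  0.64  1.3   0.    1.2   0.23] 0.0
15 [-0.64  0.49  1.53 -0.09  0.87  0.31] 0.0
30 [-0.6   0.36  1.76 -0.29  0.54  0.52] 0.0
45 [-0.55  0.29  1.97 -1.09  0.28  1.32] 0.0
60 [-0.47  0.25  2.05 -1.57  0.37  1.85] 0.1493
70 [-0.4   0.25  2.06 -1.57  0.5   1.91] 0.2887
```

Run:
```python
from pour import *
from mv import rows
rows(tcp(b,.3,z=.10),tcp(b,.45,z=.02))
for th in (.35,.5,.6,.7,.8,.9,1.0,1.1,1.2): print(th,ik(*tcp(b,th),[-.7,.38,1.74,.6,.74,-1.2])[0].round(2))
```

```text
t 10.75 p [0.5342 0.2556 0.3162] q [0.6334 0.758  0.1196 0.1001] F [-0.2 -0.5 -3.5] w 0.0109 j [ 0.4   0.22  1.65 -0.08  0.97  0.25]
[-21.68, -1.86, 0.31, 0.13, -0.13, 0.42] rows>= 10.9
[-21.65, -3.19, 2.88, -1.31, -0.16, 0.41] rows>= 11.0
0.35 [-0.62  0.44  1.61  0.32  0.86 -0.93]
0.5 [-0.68  0.38  1.72  0.53  0.75 -1.16]
0.6 [-0.73  0.36  1.79  0.71  0.71 -1.34]
0.7 [-0.77  0.34  1.85  0.91  0.7  -1.56]
0.8 [-0.82  0.33  1.91  1.12  0.71 -1.77]
0.9 [-0.87  0.33  1.97  1.3   0.75 -1.98]
1.0 [-0.92  0.35  2.02  1.46  0.82 -2.17]
1.1 [-0.96  0.37  2.07  1.59  0.92 -2.33]
1.2 [-1.01  0.41  2.1   1.69  1.02 -2.47]
```

Emit:
{"method": "apply_moves", "body": {
  "deltas": [
    [-0.4,0,0,0,0,0],
    [-1.2,0,0,0,0,0],
    [-2.4,-0.1,0.1,0.1,-0.1,0.1],
    [-3.8,-0.3,0.1,0.1,-0.1,0.1],
    [-5.2,-0.5,0.1,0.1,-0.1,0.1],
    [-6.7,-0.6,0.1,0.1,-0.1,0.2],
    [-8.2,-0.8,0.1,0.1,-0.1,0.2],
    [-9.7,-0.9,0.1,0.1,-0.1,0.2],
    [-11.2,-1.0,0.2,0.1,-0.1,0.2],
    [-12.7,-1.1,0.2,0.1,-0.1,0.3],
    [-14.2,-1.2,0.2,0.1,-0.1,0.3],
    [-15.7,-1.4,0.2,0.1,-0.1,0.3],
    [-17.2,-1.5,0.2,0.1,-0.1,0.4],
    [-18.5,-1.6,0.3,0.1,-0.1,0.4],
    [-19.7,-1.7,0.3,0.1,-0.1,0.4],
    [-20.6,-1.8,0.3,0.13,-0.13,0.42],
    [-21.3,-1.86,0.3,0.13,-0.13,0.42],
    [-21.68,-1.86,0.3,0.13,-0.13,0.42],
    [-21.68,-1.86,0.3,0.13,-0.13,0.42]
  ]
}}

```text
clock: 12.65
tool_pos: [0.5911, -0.2858, 0.2955]
tool_rot: [0.652, 0.743, 0.113, 0.098]
force: [0.6, 1.0, -3.9]
width: 0.011
gripper_force: 78.5
```

Run:
```python
from pour import *
from mv import rows
from plant import eyes
rows(*[tcp(b,.3,z=.06)]+[tcp(b,t,z=.018) for t in (.35,.45,.55,.65,.75,.85,.95,1.05,1.15,1.22)])
import cv2
t=eyes.capture("top")[90:240,230:400,::-1];s=eyes.capture("scene")[70:220,130:300,::-1]
cv2.imwrite("pics/prepour.png",np.hstack([cv2.resize(a,(400,353),interpolation=cv2.INTER_CUBIC) for a in(t,s)]))
```

```text
t 12.65 p [ 0.5911 -0.2858  0.2955] q [0.6519 0.7434 0.1129 0.0981] F [ 0.6  1.  -3.9] w 0.011 j [-0.6   0.38  1.47  0.23  1.07 -0.82]
[0.03, -0.55, 1.54, 0.0, -0.01, -0.02] rows>= 0.8
[0.03, -1.16, 2.99, -0.48, -0.01, -0.02] rows>= 1.6
[0.03, -1.4, 2.68, -1.43, -0.01, -0.02] rows>= 1.5
[0.03, -1.67, 2.4, -2.39, -0.01, -0.02] rows>= 1.7
[0.03, -1.97, 2.14, -3.34, -0.01, -0.02] rows>= 2.3
[0.03, -2.29, 1.92, -4.3, -0.01, -0.02] rows>= 3.0
[0.03, -2.63, 1.73, -5.25, -0.0, -0.02] rows>= 3.7
[0.03, -2.99, 1.58, -6.21, -0.0, -0.02] rows>= 4.3
[0.03, -3.36, 1.46, -7.16, -0.0, -0.02] rows>= 5.0
[0.03, -3.75, 1.38, -8.12, -0.0, -0.02] rows>= 5.7
[0.03, -4.02, 1.35, -8.78, -0.0, -0.02] rows>= 6.1
```

View pics/prepour.png

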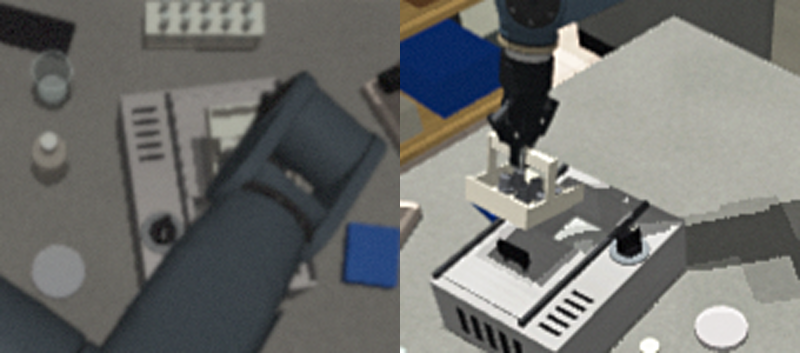

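The tray is held level above the open mouth with its stoppers in (scene crop 520,195). The cover is open, with its handle at (515,253). Now I pour.

Emit:
{"method": "apply_moves", "body": {
  "deltas": [
    [0,-0.2,0.6,0,0,0],
    [0,-0.55,1.5,0,0,0],
    [0,-0.9,2.3,-0.2,0,0],
    [0,-1.16,3.0,-0.5,0,0],
    [0,-1.28,2.84,-0.95,0,0],
    [0,-1.4,2.68,-1.43,0,0],
    [0,-1.53,2.54,-1.9,0,0],
    [0,-1.67,2.4,-2.4,0,0],
    [0,-1.82,2.27,-2.86,0,0],
    [0,-1.97,2.14,-3.34,0,0],
    [0,-2.13,2.03,-3.8,0,0],
    [0,-2.29,1.92,-4.3,0,0],
    [0,-2.46,1.82,-4.8,0,0],
    [0,-2.63,1.73,-5.25,0,0],
    [0,-2.81,1.65,-5.73,0,0],
    [0,-2.99,1.58,-6.2,0,0],
    [0,-3.17,1.52,-6.7,0,0],
    [0,-3.36,1.46,-7.16,0,0],
    [0,-3.56,1.42,-7.65,0,0],
    [0,-3.75,1.38,-8.12,0,0]
  ]
}}

```text
clock: 14.75
tool_pos: [0.5125, -0.2946, 0.2358]
tool_rot: [0.552, 0.631, 0.41, 0.359]
force: [-0.1, 0.7, -2.2]
width: 0.011
gripper_force: 79.4
```

Emit:
{"method": "apply_moves", "body": {
  "deltas": [
    [0,0,0,0,0,0],
    [0,0,0,0,0,0],
    [0,0,0,0,0,0],
    [0,0,0,0,0,0]
  ]
}}

```text
clock: 15.15
tool_pos: [0.5128, -0.295, 0.2357]
tool_rot: [0.553, 0.631, 0.409, 0.359]
force: [-0.2, -1.0, -2.3]
width: 0.011
gripper_force: 79.4
```

Run:
```python
from pour import *
from mv import rows
from plant import eyes
rows(tcp(b,1.15,z=.018),tcp(b,1.15,z=.12),tcp(b,.0,z=.13))
import cv2
t=eyes.capture("top")[90:240,230:400,::-1];s=eyes.capture("scene")[90:202,140:267,::-1]
cv2.imwrite("pics/pour.png",np.hstack([cv2.resize(a,(400,353),interpolation=cv2.INTER_CUBIC) for a in(t,s)]))
```

```text
t 15.15 p [ 0.5128 -0.295   0.2357] q [0.5526 0.6313 0.4093 0.3586] F [-0.2 -1.  -2.3] w 0.011 j [-0.98  0.38  2.08  1.64  0.97 -2.39]
[-0.01, -0.04, -0.0, 0.01, 0.0, 0.0] rows>= 0.0
[-0.01, 3.68, -1.66, 0.01, 0.0, 0.0] rows>= 2.0
[-0.01, 4.01, 2.43, 10.99, 0.0, 0.0] rows>= 7.7
```

View pics/pour.png

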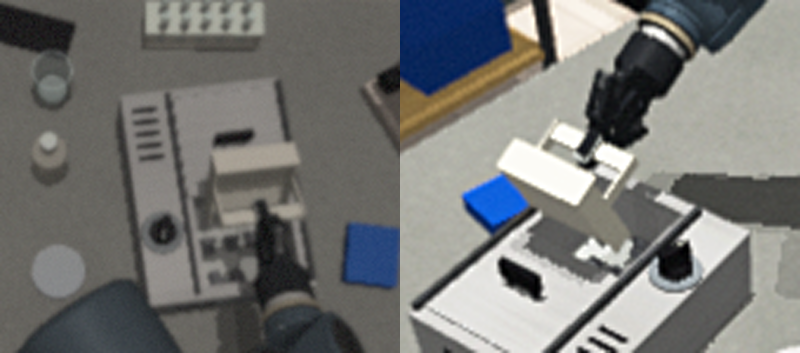

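The top view shows the tray emptied and the stoppers in the tank (top crop 210–250, 240–280). The wrist load has fallen to about 2.3 N, which matches an empty tray. I'll bring it back.

Emit:
{"method": "apply_moves", "body": {
  "deltas": [
    [0,1.0,-0.5,0,0,0],
    [0,2.4,-1.1,0,0,0],
    [0,3.68,-1.66,0,0,0],
    [0,3.9,-0.6,1.5,0,0],
    [0,4.1,0.2,3,0,0],
    [0,4.3,0.9,4.5,0,0],
    [0,4.4,1.5,6,0,0],
    [0,4.4,2.0,7.5,0,0],
    [0,4.4,2.3,9,0,0],
    [0,4.2,2.4,10.2,0,0],
    [0,4.01,2.43,11,0,0],
    [0,4.01,2.43,11,0,0],
    [0,4.01,2.43,11,0,0]
  ]
}}

```text
clock: 16.55
tool_pos: [0.6088, -0.2817, 0.301]
tool_rot: [0.658, 0.753, -0.0, -0.001]
force: [0.2, 1.2, -3.1]
width: 0.0112
gripper_force: 79.3
```

Run:
```python
from mv import *
a=.16;x,y=.5255+.015*np.cos(a),.2571+.015*np.sin(a)
rows(((x,y,.29),Rt(a)),((x,y,.068),Rt(a)))
from plant import eyes
import cv2
t=eyes.capture("top")[90:240,230:400,::-1]
cv2.imwrite("pics/after.png",cv2.resize(t,(680,600),interpolation=cv2.INTER_CUBIC))
```

```text
t 16.55 p [ 0.6088 -0.2817  0.301 ] q [ 6.585e-01  7.526e-01 -4.000e-04 -1.400e-03] F [ 0.2  1.2 -3.1] w 0.0112 j [-0.5   0.53  1.21 -0.    1.4  -0.64]
[21.82, 0.16, 0.48, -0.02, -0.02, -0.26] rows>= 10.9
[21.8, 0.18, 9.36, -0.02, -0.02, -0.26] rows>= 11.9
```

Emit:
{"method": "apply_moves", "body": {
  "deltas": [
    [1,0,0.1,0,0,0],
    [2.5,0,0.1,0,0,0],
    [4.3,0,0.1,0,0,0],
    [6.2,0,0.1,0,0,-0.1],
    [8.1,0.1,0.2,0,0,-0.1],
    [10,0.1,0.2,0,0,-0.1],
    [11.9,0.1,0.3,0,0,-0.2],
    [13.8,0.1,0.3,0,0,-0.2],
    [15.7,0.1,0.4,0,0,-0.2],
    [17.6,0.15,0.4,0,0,-0.26],
    [19.3,0.15,0.48,0,0,-0.26],
    [20.8,0.16,0.48,0,0,-0.26],
    [21.8,0.16,0.48,0,0,-0.26],
    [21.8,0.16,0.48,0,0,-0.26],
    [21.8,0.17,2.2,0,0,-0.26],
    [21.8,0.17,4,0,0,-0.26],
    [21.8,0.17,5.8,0,0,-0.26],
    [21.8,0.17,7.4,0,0,-0.26],
    [21.8,0.17,8.4,0,0,-0.26],
    [21.8,0.17,8.8,0,0,-0.26]
  ]
}}

```text
clock: 18.6
tool_pos: [0.5392, 0.2568, 0.0802]
tool_rot: [0.649, 0.761, -0.001, -0.001]
force: [0.0, -0.6, -2.6]
width: 0.0109
gripper_force: 79.3
```

Run:
```python
from mv import *
a=.16;x,y=.5255+.015*np.cos(a),.2571+.015*np.sin(a)
rows(((x,y,.068),Rt(a)))
```

```text
t 18.6 p [0.5392 0.2568 0.0802] q [ 0.6493  0.7605 -0.0012 -0.0014] F [ 0.  -0.6 -2.6] w 0.0109 j [0.37 0.62 1.64 0.   0.89 0.21]
[0.1, 0.06, 0.49, -0.03, -0.01, -0.02] rows>= 0.3
```

View pics/after.png

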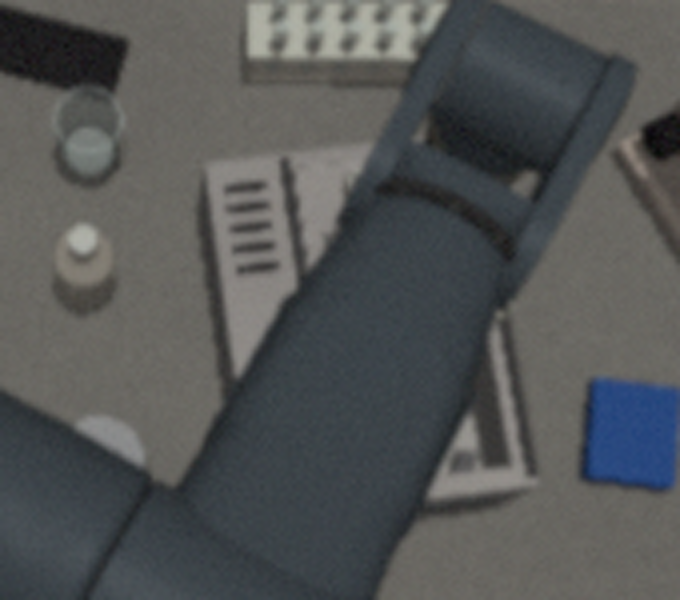

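The arm occludes most of the mouth here. The bystanders are untouched: beaker (88,130) and bottle (83,262). I'll lower the tray onto the mat, then release and retreat.

Emit:
{"method": "apply_moves", "body": {
  "deltas": [
    [0.1,0,0.2,0,0,0],
    [0.1,0,0.35,0,0,0],
    [0.1,0,0.45,0,0,0],
    [0.1,0,0.5,0,0,0],
    [0.1,0,0.5,0,0,0]
  ]
}}

```text
clock: 19.1
tool_pos: [0.54, 0.2609, 0.0702]
tool_rot: [0.649, 0.761, 0.0, -0.0]
force: [-0.3, -0.6, -3.7]
width: 0.011
gripper_force: 79.3
```

Emit:
{"method": "apply_moves", "body": {
  "deltas": [
    [0,0,0,0,0,0],
    [0,0,0,0,0,0],
    [0,0,0,0,0,0],
    [0,0,0,0,0,0],
    [0,0,0,0,0,0]
  ],
  "jaw": 0
}}

```text
clock: 19.6
tool_pos: [0.5399, 0.2609, 0.0698]
tool_rot: [0.649, 0.761, -0.0, -0.001]
force: [-0.3, -0.2, -0.1]
width: 0.0819
gripper_force: 0.0
```

Emit:
{"method": "apply_moves", "body": {
  "deltas": [
    [0,0,-0.5,0,0,0],
    [0,0,-1.5,0,0,0],
    [0,0,-3,0,0,0],
    [0,0,-5,0,0,0],
    [0,0,-7,0,0,0],
    [0,0,-8.5,0,0,0],
    [0,0,-8.5,0,0,0]
  ]
}}

```text
clock: 20.3
tool_pos: [0.5417, 0.2614, 0.2891]
tool_rot: [0.649, 0.761, 0.004, 0.002]
force: [-0.1, -0.1, -0.3]
width: 0.0855
gripper_force: 0.0
```

Run:
```python
from mv import *
from ov import *
hx,hy=.6405,-.2785
rows(((hx,hy,.28),Rt(.1324)),((hx,hy,.139),Rt(.1324)))
mosaic(eyes.capture("top")[:,:,::-1].copy(),eyes.capture("scene")[:,:,::-1].copy(),(.5638,-.2529,.1324),(.5255,.2571,.15),(.5255,.2571,.16),(.4917,-.1659),"pics/placed.png",.15)
```

```text
t 20.3 p [0.5417 0.2614 0.2891] q [0.6486 0.7611 0.0043 0.0019] F [-0.1 -0.1 -0.3] w 0.0855 j [0.37 0.39 1.45 0.   1.29 0.21]
[-21.95, 0.48, 0.31, 0.09, -0.03, 0.26] rows>= 11.0
[-21.97, 0.43, 5.95, 0.09, -0.03, 0.26] rows>= 11.4
```

View pics/placed.png

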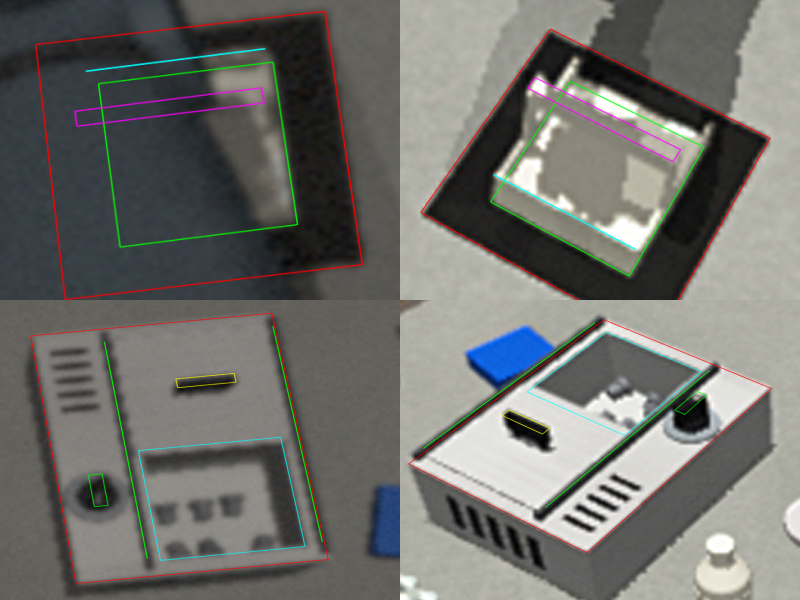

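The tray is empty and upright on the mat. The tank shows six stoppers, at top crop (165,513), (203,510), (232,503), (180,548), (210,548) and (265,543). Now I shut the cover.

Emit:
{"method": "apply_moves", "body": {
  "deltas": [
    [-21.95,0.48,0.3,0.09,-0.03,0.26],
    [-21.95,0.48,0.3,0.09,-0.03,0.26],
    [-21.95,0.48,0.3,0.09,-0.03,0.26],
    [-21.95,0.48,0.3,0.09,-0.03,0.26],
    [-21.95,0.48,0.3,0.09,-0.03,0.26],
    [-21.95,0.48,0.3,0.09,-0.03,0.26],
    [-21.95,0.48,0.3,0.09,-0.03,0.26],
    [-21.95,0.48,0.3,0.09,-0.03,0.26],
    [-21.95,0.48,0.3,0.09,-0.03,0.26],
    [-21.95,0.48,0.3,0.09,-0.03,0.26],
    [-21.95,0.48,0.3,0.09,-0.03,0.26],
    [-21.95,0.48,0.3,0.09,-0.03,0.26],
    [-21.95,0.48,0.3,0.09,-0.03,0.26],
    [-21.95,0.48,0.3,0.09,-0.03,0.26],
    [-21.97,0.44,2,0.09,-0.03,0.26],
    [-21.97,0.43,4,0.09,-0.03,0.26],
    [-21.97,0.43,5.2,0.09,-0.03,0.26],
    [-21.97,0.43,5.95,0.09,-0.03,0.26],
    [-21.97,0.43,5.95,0.09,-0.03,0.26]
  ]
}}

```text
clock: 22.3
tool_pos: [0.6363, -0.2776, 0.1303]
tool_rot: [0.658, 0.753, -0.005, -0.005]
force: [-0.0, -0.4, 0.1]
width: 0.0855
gripper_force: 0.0
```

Emit:
{"method": "apply_moves", "body": {
  "deltas": [
    [0,0,0,0,0,0],
    [0,0,0,0,0,0],
    [0,0,0,0,0,0],
    [0,0,0,0,0,0],
    [0,0,0,0,0,0],
    [0,0,0,0,0,0],
    [0,0,0,0,0,0],
    [0,0,0,0,0,0]
  ],
  "jaw": 1,
  "newtons": 40
}}

```text
clock: 23.1
tool_pos: [0.6379, -0.2799, 0.1338]
tool_rot: [0.659, 0.752, -0.005, -0.002]
force: [-2.6, 0.7, 5.5]
width: 0.0117
gripper_force: 40.2
```

Emit:
{"method": "apply_moves", "body": {
  "deltas": [
    [0,-0.4,0,0,0,0],
    [0,-1.0,0,0,0,0],
    [0,-1.8,0,0,0,0],
    [0,-2.6,0,0,0,0],
    [0,-3.4,0,0,0,0],
    [0,-4.2,0,0,0,0],
    [0,-4.8,0,0,0,0],
    [0,-5.3,0,0,0,0],
    [0,-5.6,0,0,0,0],
    [0,-5.8,0,0,0,0],
    [0,-5.9,0,0,0,0],
    [0,-5.95,0,0,0,0],
    [0,-5.95,0,0,0,0]
  ]
}}

```text
clock: 24.4
tool_pos: [0.4916, -0.2996, 0.1339]
tool_rot: [0.659, 0.752, -0.004, -0.0]
force: [17.3, -2.8, -15.8]
width: 0.0113
gripper_force: 39.4
```

Emit:
{"method": "apply_moves", "body": {
  "deltas": [
    [0,0.05,0,0,0,0],
    [0,0.05,0,0,0,0],
    [0,0.05,0,0,0,0],
    [0,0.05,0,0,0,0],
    [0,0.05,-1.5,0,0,0],
    [0,0.05,-3,0,0,0],
    [0,0.05,-4.5,0,0,0],
    [0,0.05,-4.5,0,0,0]
  ],
  "jaw": 0
}}

```text
clock: 25.2
tool_pos: [0.4939, -0.2999, 0.2524]
tool_rot: [0.659, 0.752, -0.004, 0.002]
force: [-0.4, 0.1, 0.0]
width: 0.0854
gripper_force: 0.0
```

Run:
```python
from mv import *
a=.1324+np.pi/2
rows(((.4925,-.166,.25),Rt(a)),((.4925,-.166,.141),Rt(a)))
```

```text
t 25.2 p [ 0.4939 -0.2999  0.2524] q [ 0.659   0.7521 -0.0044  0.0017] F [-0.4  0.1  0. ] w 0.0854 j [-0.62  0.38  1.55 -0.01  1.2  -0.75]
[5.32, 0.65, 0.05, -0.1, 0.03, -15.01] rows>= 10.5
[5.35, 0.67, 4.41, -0.1, 0.03, -15.01] rows>= 10.5
```

Emit:
{"method": "apply_moves", "body": {
  "deltas": [
    [5.3,0.65,0,-0.1,0,-15],
    [5.3,0.65,0,-0.1,0,-15],
    [5.3,0.65,0,-0.1,0,-15],
    [5.3,0.65,0,-0.1,0,-15],
    [5.3,0.65,0,-0.1,0,-15],
    [5.3,0.65,0,-0.1,0,-15],
    [5.3,0.65,0,-0.1,0,-15],
    [5.3,0.65,0,-0.1,0,-15],
    [5.3,0.65,0,-0.1,0,-15],
    [5.3,0.65,0,-0.1,0,-15],
    [5.3,0.65,0,-0.1,0,-15],
    [5.3,0.65,0,-0.1,0,-15],
    [5.3,0.65,0,-0.1,0,-15]
  ]
}}

```text
clock: 26.5
tool_pos: [0.4909, -0.1653, 0.2463]
tool_rot: [-0.065, 0.998, 0.002, -0.002]
force: [0.5, -0.1, 0.2]
width: 0.0854
gripper_force: 0.0
```

Run:
```python
from mv import *
from ov import *
a=.1324+np.pi/2
rows(((.4925,-.166,.141),Rt(a)))
mosaic(eyes.capture("top")[:,:,::-1].copy(),eyes.capture("scene")[:,:,::-1].copy(),(.5638,-.2529,.1324),(.5255,.2571,.15),(.5255,.2571,.16),(.4925,-.166),"pics/knob.png",0)
```

```text
t 26.5 p [ 0.4909 -0.1653  0.2463] q [-0.0647  0.9979  0.0019 -0.0022] F [ 0.5 -0.1  0.2] w 0.0854 j [-0.42  0.28  1.71  0.    1.16 -2.12]
[-0.08, -0.06, 4.21, 0.04, -0.04, -0.03] rows>= 2.1
```

View pics/knob.png

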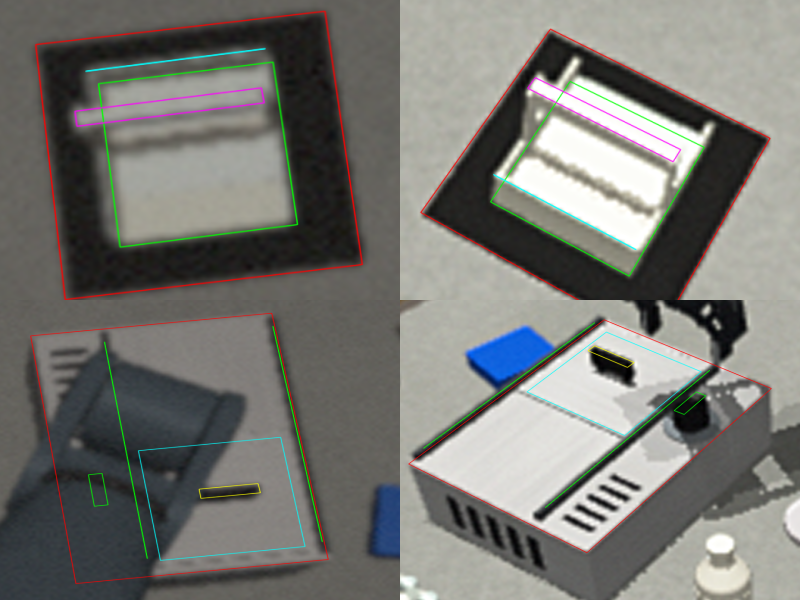

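The tray sits inside the mat outline, the cover is shut, and the gripper straddles the knob (scene crop 692,410). I'll descend and turn it.

Emit:
{"method": "apply_moves", "body": {
  "deltas": [
    [-0.08,-0.06,1.4,0,0,0],
    [-0.08,-0.06,2.6,0,0,0],
    [-0.08,-0.06,3.6,0,0,0],
    [-0.08,-0.06,4.2,0,0,0],
    [-0.08,-0.06,4.2,0,0,0],
    [-0.08,-0.06,4.2,0,0,0]
  ]
}}

```text
clock: 27.2
tool_pos: [0.493, -0.1662, 0.1421]
tool_rot: [-0.066, 0.998, 0.002, -0.002]
force: [0.8, -0.2, 0.9]
width: 0.0852
gripper_force: 0.0
```

Emit:
{"method": "apply_moves", "body": {
  "deltas": [
    [0,0,0,0,0,0],
    [0,0,0,0,0,0],
    [0,0,0,0,0,0],
    [0,0,0,0,0,0],
    [0,0,0,0,0,0],
    [0,0,0,0,0,0],
    [0,0,0,0,0,0],
    [0,0,0,0,0,0]
  ],
  "jaw": 1,
  "newtons": 40
}}

```text
clock: 28.0
tool_pos: [0.4941, -0.1673, 0.1425]
tool_rot: [-0.066, 0.998, 0.0, -0.0]
force: [3.1, -6.8, 1.8]
width: 0.0131
gripper_force: 44.0
```

Emit:
{"method": "apply_moves", "body": {
  "deltas": [
    [0,0,0,0,0,1],
    [0,0,0,0,0,2],
    [0,0,0,0,0,3],
    [0,0,0,0,0,4],
    [0,0,0,0,0,5],
    [0,0,0,0,0,6],
    [0,0,0,0,0,7],
    [0,0,0,0,0,7]
  ]
}}

```text
clock: 28.8
tool_pos: [0.4938, -0.1688, 0.1425]
tool_rot: [0.298, 0.955, -0.001, -0.0]
force: [-0.3, -16.9, 1.1]
width: 0.0129
gripper_force: 44.0
```

Emit:
{"method": "apply_moves", "body": {
  "deltas": [
    [-0.05,-0.07,0,0,0,1],
    [-0.05,-0.07,0,0,0,2],
    [-0.05,-0.07,0,0,0,3],
    [-0.05,-0.07,0,0,0,4],
    [-0.05,-0.07,0,0,0,5],
    [-0.05,-0.07,0,0,0,6],
    [-0.05,-0.07,0,0,0,6.8],
    [-0.05,-0.07,0,0,0,7.3],
    [-0.05,-0.07,0,0,0,7.3]
  ]
}}

```text
clock: 29.7
tool_pos: [0.4925, -0.1699, 0.1424]
tool_rot: [0.631, 0.776, -0.001, -0.002]
force: [-7.0, -10.7, 8.6]
width: 0.0129
gripper_force: 45.0
```

Run:
```python
from mv import *
rows()
s=telemetry.read_state();print(s["wrist_torque"])
y=R.from_quat(s["tool_rot"]).apply([0,1,0]);print("turned",.1324+np.pi/2-np.arctan2(y[1],y[0]))
```

```text
t 29.7 p [ 0.4925 -0.1699  0.1424] q [ 0.6313  0.7755 -0.0013 -0.002 ] F [ -7.  -10.7   8.6] w 0.0129 j [-0.42  0.41  1.81 -0.    0.93 -0.62]
[-1.7383665   1.33342859  0.25007383]
turned 1.4989628362348688
```

Emit:
{"method": "apply_moves", "body": {
  "deltas": [
    [0,0,0,0,0,0.3],
    [0,0,0,0,0,0.6],
    [0,0,0,0,0,0.6]
  ]
}}

```text
clock: 30.0
tool_pos: [0.4925, -0.1702, 0.1425]
tool_rot: [0.654, 0.756, -0.002, -0.002]
force: [-7.8, -11.9, 8.9]
width: 0.0128
gripper_force: 61.8
```

Run:
```python
from mv import *
rows()
s=telemetry.read_state();print(s["wrist_torque"])
y=R.from_quat(s["tool_rot"]).apply([0,1,0]);print("turned",.1324+np.pi/2-np.arctan2(y[1],y[0]))
```

```text
t 30.0 p [ 0.4925 -0.1702  0.1425] q [ 0.6544  0.7561 -0.0017 -0.0015] F [ -7.8 -11.9   8.9] w 0.0128 j [-0.42  0.41  1.81 -0.    0.92 -0.56]
[-2.07701783  1.29386662  1.14402938]
turned 1.5592029244277925
```

Torque rose sharply and grip force climbed, so the knob is at its stop. I'll release, retreat and check.

Emit:
{"method": "apply_moves", "body": {
  "deltas": [
    [0,0,0,0,0,0],
    [0,0,0,0,0,0],
    [0,0,0,0,0,0],
    [0,0,0,0,0,0],
    [0,0,0,0,0,0],
    [0,0,-1,0,0,0],
    [0,0,-3,0,0,0],
    [0,0,-5,0,0,0],
    [0,0,-7,0,0,0],
    [0,0,-7,0,0,0]
  ],
  "jaw": 0
}}

```text
clock: 31.0
tool_pos: [0.4956, -0.1696, 0.3233]
tool_rot: [0.655, 0.756, 0.002, 0.003]
force: [-0.1, 0.3, -1.4]
width: 0.0857
gripper_force: 0.0
```

Emit:
{"method": "apply_moves", "body": {
  "deltas": [
    [4,0,-1,0,0,0],
    [6,0,-1,0,0,0],
    [7,0,-1,0,0,0],
    [7,0,-1,0,0,0],
    [7,0,-1,0,0,0]
  ]
}}

```text
clock: 31.5
tool_pos: [0.4684, 0.007, 0.3424]
tool_rot: [0.654, 0.757, 0.0, -0.003]
force: [0.1, -0.7, -0.1]
width: 0.0854
gripper_force: 0.0
```

Run:
```python
from plant import eyes
import cv2, numpy as np
t=eyes.capture("top")[:,:,::-1];s=eyes.capture("scene")[:,:,::-1]
cv2.imwrite("pics/final.png",np.hstack([cv2.resize(a,(400,300),interpolation=cv2.INTER_CUBIC) for a in(s[60:375,100:500],s[140:210,190:283])]))
```

```text
(no output)
```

View pics/final.png

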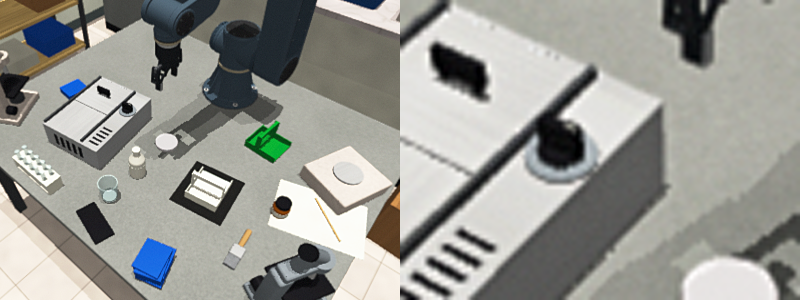

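The final picture shows the cover shut (crop 460,70), the knob bar turned parallel to the cover handle (560,145), the tray on its mat (205,190), and the bystanders in place.

```bash
python3 -c "
from plant import bot
print(bot.hand_in())"
```

```text
the job is handed in; nothing more can be done
None
```

All steps were carried out and the job was handed in at about 31.5 s; the pictures show the six stoppers in the bath, the empty tray upright on its mat, the cover shut and the bystanders in place, and the timer reached its stop by torque, but the hand-in call gave no verdict.

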